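# Open a bench dust collector and hold its filter bar up

### The job

The filter of the small blue dust collector on the bench is due to come out. Tip the loose grey cover up by its front handle to unseat it, lift it off and lay it right way up, flat on the free table top; then tug the filter's retaining bar by its red grip, before turning the black knob, to learn whether the quarter-turn catch has hold of it - if it has, free it with a quarter turn of the knob - and swing the bar up beyond 45 degrees. Finish while still holding the bar up there, and leave the other things on the bench alone.

Things in the scene. Friction and masses are not known exactly. Their poses are not given: they have to be found in the camera images.
- dust_box: Blue cabinet, 155 (x) x 170 (y) mm, fixed to the table. Origin: centre of its underside, on the table; -x is its front (air slots, red switch), roughly towards the robot. The cover stands on a shoulder at z = 60 mm round an aluminium rim 140 x 155 mm (top z = 72); inside lie filter and metal ledge (z up to 65). A black hose port, 12 to 59 mm high, stands out 31 mm on its left (+y).
- cover: Loose cover: grey plastic hood 155 x 170 x 48 mm, walls 5 mm, open below, 0.2 to 0.33 kg; seated round the cabinet's rim with 2.5 mm play each way, axes as the cabinet's. Origin: centre of its open underside, z up: at z = 60 mm seated, 0 flat on the table. Knob and bar are hidden beneath it; raised 45 mm above its seat it is clear of them.
- cover_grip (a point): Middle of the cover's handle: black round bar 10 mm thick along the cover's y, 66 mm free between its posts, 52 mm in front (-x) of the cover's centre, 78 mm above its underside; 25 mm free between bar and hood. Lifted by the handle, the cover can turn in the grip, so that its back edge hangs lower.
- cover_back (a point): Middle of the cover's back lower edge, 77.5 mm behind (+x) its centre, in its underside.
- retaining_bar (a joint): Angle (rad) of the steel bar over the filter: 0 shut, grows as its front swings up and back; stop at 1.35. Hinge along the cabinet's y through x = 58, z = 66 mm of the cabinet. Spring and weight shut it when let go. Free, it lifts with about 2 N at the grip; caught, it lifts only about 0.035 rad (4 mm) and stops hard. Which it is varies and cannot be seen.
- bar_grip (a point): Middle of the bar's red grip, round, 11 mm thick, 50 mm long along the cabinet's y, with a steel post 36 mm to either side. Shut, at (-45, 30, 94) mm in the cabinet's frame (103 mm in front of the hinge, 28 mm above it); 23 mm clear below it and nothing between the posts, so fingers pointing down can keep it while it turns between them.
- knob_center (a point): Gripping point on the upright axis of the catch's knob: round, knurled, black, 30 mm diameter, side grippable from z = 73 to 95 mm, top z = 99.5. Fixed to the cabinet at (-40, -50, 86) mm. A hidden two-ended cam turns with it: a quarter turn either way frees a caught bar (and would catch a free bar lying shut). Friction keeps it where it is left.
- catch_knob (a joint): How far the knob has been turned since the start (rad): reads 0 at every start, whether the bar is caught or not; grows anticlockwise seen from above. It turns either way without a stop for almost a full turn.
- masking_tape: Bystander: roll of pale masking tape lying flat, 105 mm in diameter, 25 mm high. Origin: centre of its underside.
- wax_tin: Bystander: round flat tin with a green lid, 87 mm in diameter, 30 mm high. Origin: centre of its underside.
- hinge_tin: Bystander: closed dark red tin box, 114 x 143 x 42 mm. Origin: centre of its underside.
- oil_stone: Bystander: grey sharpening stone, 50 x 150 x 24 mm. Origin: centre of its underside.
- clear_spot (a point): Middle of a clear patch of table top beside the cabinet, on the table (z = 0), 180 mm wide (world y) and 185 mm deep (world x): room for the cover lying with its front (-x) towards the robot, like the world axes. Behind the patch and to its right lies a fixed carved white panel, 9 mm and more high, which would hold the cover up off the table.

How it is judged (in metres and radians):
On the way, in this order (a step that is already met when the one before it is completed fails the run):
1. the cover is tipped up at the front by 5 degrees or more while its back edge is still down at the rim (angle between cover's own z axis and vertical above 0.087 rad and height (world z) of cover_back between 0.05 and 0.08 m), for 0.1 s.
2. the cover lies flat and right way up on the table, let go (angle between cover's own z axis and vertical below 0.06 rad and height (world z) of cover between -0.006 and 0.006 m and linear speed of cover below 0.02 m/s and contact force between the fingers and cover below 0.1 N), for 0.2 s.
3. the bar has been tugged up by the fingers, with the knob not yet turned (value of joint retaining_bar above 0.015 rad and value of joint catch_knob between -0.2 and 0.2 rad and contact force between the fingers and retaining_bar above 1 N), for 0.1 s.
At the end, for the whole second after the job is handed in: The retaining bar stands more than 0.77 rad (44 degrees) up and still, held by the fingers (more than 1 N of contact) and not propped on the cover; the cover lies on the table top, right way up within 0.06 rad and 6 mm, beside the cabinet; no bystander has moved more than 30 mm (value of joint retaining_bar above 0.77 rad and velocity of joint retaining_bar between -0.1 and 0.1 rad/s and contact force between the fingers and retaining_bar above 1 N and contact force between cover and retaining_bar below 0.1 N and angle between cover's own z axis and vertical below 0.06 rad and height (world z) of cover between -0.006 and 0.006 m and horizontal distance between cover and dust_box above 0.15 m and distance of each of masking_tape, wax_tin, hinge_tin, oil_stone from where it was at the start of the episode below 0.03 m); the arm keeps its last pose, push and grip.
It fails at once if the roll of masking tape is pushed away by more than 30 mm (distance of masking_tape from where it was at the start of the episode above 0.03 m).
It fails at once if the round wax tin is pushed away by more than 30 mm (distance of wax_tin from where it was at the start of the episode above 0.03 m).
It fails at once if the red tin is pushed away by more than 30 mm (distance of hinge_tin from where it was at the start of the episode above 0.03 m).
It fails at once if the sharpening stone is pushed away by more than 30 mm (distance of oil_stone from where it was at the start of the episode above 0.03 m).
It also fails if it takes over 70 s, if anything falls off the work surface, if the arm or the gripper's body presses on something with over 40 N, if the wrist force passes 120 N, or if a joint passes its speed limit or range.

### The arm

A 6-joint arm with a two-finger parallel gripper is mounted at the origin on a cart in front of the work surface, level with it; the furniture and walls round the work are solid. World frame = base frame: x ahead of the robot, y to its left, z up, the work surface at z = 0. Lengths are in mm, angles in rad, forces in N, time in s.
With the tool pointing down it reaches from about 275 to 750 mm from the base axis. Payload 10.2 kg.
Tool frame: the origin (TCP) lies between the finger pads; the fingertips stand 11 mm ahead of it and the grasp point (between the pads) lies 8 mm behind it; z points along the fingers, y is the line along which they close (so a half turn about z gives the same grasp; the last joint's range is limited). The gripper opens to 85 mm and grips with 20 to 120 N. Pads are 22 mm wide; open, the fingers measure 114 mm over their backs; the gripper's body (76 mm by 85 mm) begins 54 mm behind the grasp point. The pads swing forward as they close: fully open they stand 13 mm farther back than shut.
Start: joints at [0.999, 0.313, 1.498, -0, 1.331, -0.223], TCP at [179.442, 493.388, 206.594] pointing down, gripper open.
Joint ranges: [-2.94, 2.94], [-0.97, 2.17], [0.19, 2.56], [-1.23, 4.37], [0.02, 3.11], [-2.88, 2.88]. Speed limits (rad/s): [2.39, 2.39, 3.01, 3.14, 3.14, 3.14].

### API

Orientations are given as a unit quaternion [w, x, y, z].
In Python, from rig import sense, eyes, finish_job gives the robot as it stands.
- The arm moves only by the shell command python3 -m jog 'ROWS' [FORCE]. ROWS is JSON, a list of rows, each a list of 7 numbers: the shift along the tool's x, y, z in m, then the turn, a rotation vector about the tool's x, y, z in rad, then the finger opening in m, from 0 to 0.0854. In form: [[dx, dy, dz, rx, ry, rz, gripper], ...]. A call has 1 to 5 rows; each row shifts and turns the commanded pose from where the row before left it, along the tool's axes as they then stand; what a row does not reach is not made up. A row lasts 1/10 s, in which the tool goes at most 50 mm and 8.59 degrees, less where a joint would pass 70% of its speed; a pose out of reach is approached as far as the arm can. A call is refused whole if a number of a shift passes 0.05 or a number of a turn 0.15, either way. A call with a gripper value outside its range is refused whole. The fingers move at their own pace and stop on an object; FORCE is the grip in N (left out, the last holds). Time passes only in rows, so rows that do not move let the fingers close. It gives the time, the measured TCP pose, the force, the opening and the grip force at its end, in the units of the state.
- sense(): the state, without advancing time (a new reading comes with each control period).
- eyes.capture(name): name is "scene" or "top" or "wrist"; returns the picture (384x512x3 uint8, red, green, blue); there is no depth.
- eyes.calibration(name): a dict with "fx", "fy", "cx", "cy" (pixels), "cam_to_world" (4x4, takes a point from camera to world coordinates); the wrist camera has in their place "mount" (4x4, takes a point from camera to tool coordinates, whose origin is the TCP and whose axes are the flange's). Camera axes: x right, y down, z forward; pixel columns grow to the right and rows downward; lengths in mm; the calibration is good to about 2 mm. A picture is of the moment at which its call begins: read the wrist's pose just before it. calibration takes no time and is no camera call.
- finish_job(): hands the job in; it is judged then, once.
The state is a dict: "time_s": time; "joints": joint angles; "dq": joint speeds; "tau": joint torques, N m; "eef_pos": TCP position; "ee_rot": TCP orientation; "force": force on the tool from outside, world axes, zero at the start; "wrist_torque": the same for the moment, N m; "grip_width": opening from 0.0 (shut) to 1.0 (fully open); "grip_force": force on a finger pad.
Only numpy, scipy, OpenCV 4.12 (cv2) and the standard library are available. Lean on these libraries where they do the work, as an engineer would, in place of code of your own. Each camera call takes 0.05 s, during which the arm holds its last target. There are 200 camera calls.

## Working session

There is one attempt and no reset: what is moved stays moved. The work goes in short steps, Python scripts to look and compute and a shell command to move; the robot and the scene stay as the last step left them, time stands still between calls to the robot, and variables do not carry over. Pictures are saved under pics/ and viewed, at most 10 in all, crops included, and the job is handed in when it is done.

```bash
mkdir -p pics
python3 - <<'E'
from rig import sense, eyes
import cv2, numpy as np
s=sense();print({k:np.round(v,3).tolist() if not isinstance(v,dict) else v for k,v in s.items()})
for n in("scene","top"):
    cv2.imwrite(f"pics/{n}0.png",cv2.resize(eyes.capture(n)[:,:,::-1],(800,600),interpolation=cv2.INTER_CUBIC)); 
    c=eyes.calibration(n);print(n,{k:np.round(v,3).tolist() for k,v in c.items()})
E
```

```text
{'time_s': 0.0, 'joints': [0.999, 0.313, 1.498, 0.0, 1.331, -0.223], 'dq': [0.0, 0.002, 0.001, 0.002, -0.0, 0.002], 'tau': [0.0, -41.227, -25.974, -0.0, 0.004, -0.0], 'eef_pos': [179.263, 493.145, 206.04], 'ee_rot': [-0.0, 0.173, 0.985, -0.001], 'force': [0.913, 0.73, -0.936], 'wrist_torque': [-0.015, -0.011, 0.005], 'grip_force': 0.0, 'grip_width': 1.002}
scene {'fx': 430.914, 'fy': 430.914, 'cx': 254.473, 'cy': 195.88, 'cam_to_world': [[0.824, -0.291, 0.487, -95.82], [-0.567, -0.447, 0.692, -786.225], [0.016, -0.846, -0.533, 891.356], [0.0, 0.0, 0.0, 1.0]]}
top {'fx': 347.952, 'fy': 347.952, 'cx': 257.709, 'cy': 189.777, 'cam_to_world': [[-0.002, -0.988, 0.157, 419.035], [-1.0, 0.003, 0.007, 244.493], [-0.007, -0.157, -0.988, 1310.838], [0.0, 0.0, 0.0, 1.0]]}
```

View pics/top0.png

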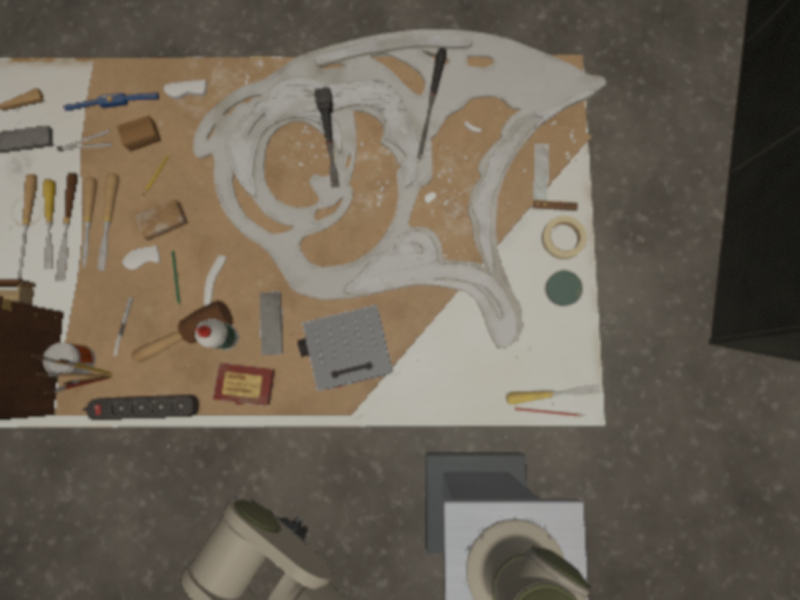

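View pics/scene0.png

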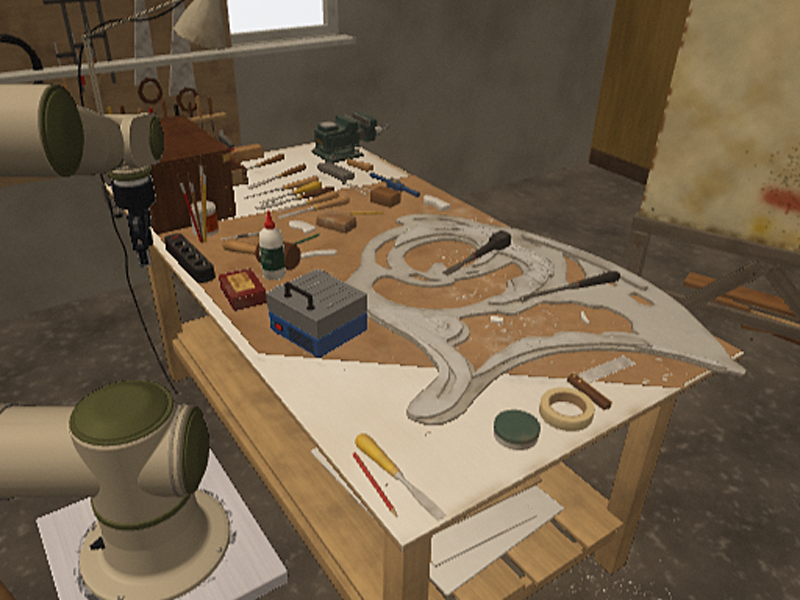

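Top picture (800x600): the cover spans about (303-392, 305-388), with its handle along (335,374)-(370,366). The red tin is at (243,384), the stone at (271,323), and the panel's tail ends near (505,345). The free patch lies to the right of the cabinet. Next is an enlarged crop of it.

Run:
```python
from rig import eyes
import cv2
im=eyes.capture("top")[:,:,::-1]
cv2.imwrite("pics/top1.png",cv2.resize(im[180:280,180:340],(800,500),interpolation=cv2.INTER_CUBIC))
```

```text
(no output)
```

View pics/top1.png

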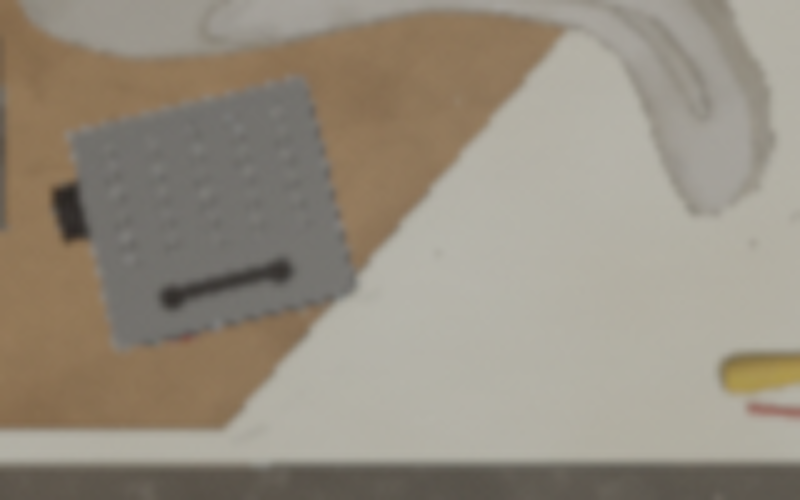

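Crop: the cover's top corners are (70,132), (303,78), (356,290), (117,350). The handle ends are (172,297) and (283,270). The panel edge runs (440,10), (570,28), (640,100), (690,210), the yellow handle starts at (720,372), and the table's front edge is at v≈462.

```bash
cat > h.py <<'E'
import numpy as np
from rig import sense, eyes
from scipy.spatial.transform import Rotation as R
def ray(name,uv,z):
    c=eyes.calibration(name);T=np.array(c["cam_to_world"])
    d=T[:3,:3]@[(uv[0]-c["cx"])/c["fx"],(uv[1]-c["cy"])/c["fy"],1]
    return T[:3,3]+d*(z-T[2,3])/d[2]
def pose():
    s=sense();q=s["ee_rot"];return np.array(s["eef_pos"]),R.from_quat([q[1],q[2],q[3],q[0]])
E
python3 - <<'E'
from h import *
f=lambda u,v,z:ray("top",(180+(u+.5)/5-.5,180+(v+.5)/5-.5),z).round(1)
P=[f(u,v,108) for u,v in[(70,132),(303,78),(356,290),(117,350)]];print(*P,"ctr",np.mean(P,0))
d=(P[0]+P[1]-P[2]-P[3])/2;print("len",np.hypot(*d[:2]),"yaw",np.arctan2(d[1],d[0])); e=(P[0]+P[3]-P[1]-P[2])/2;print(np.hypot(*e[:2]),np.arctan2(-e[0],e[1]))
H=[f(u,v,138) for u,v in[(172,297),(283,270)]];print("handle",*H,np.mean(H,0))
for p in[(440,10),(480,12),(570,28),(640,100),(690,210)]:print("panel",f(*p,9))
for p in[(720,372),(230,430),(500,462)]:print(f(*p,0))
p,r=pose();print(p,r.as_matrix().round(3).tolist())
m=eyes.calibration("wrist");print({k:np.round(v,3).tolist() for k,v in m.items()})
E
```

```text
[554.4 475.6 108. ] [591.8 313.6 108. ] [445.  276.5 108. ] [404.8 439.5 108. ] ctr [499.  376.3 108. ]
len 152.6525466541583 yaw 0.24211880438405844
167.06792031985074 0.23438091820099316
handle [440.  398.6 138. ] [457.7 324.6 138. ] [448.85 361.6  138.  ]
panel [658.  215.4   9. ]
panel [656.3 185.    9. ]
panel [643.7 116.9   9. ]
panel [588.5  65.2   9. ]
panel [505.6  29.9   9. ]
[386.5   9.8   0. ]
[345.2 372.2   0. ]
[321.8 173.4   0. ]
[179.31151154 493.20587455 206.18482057] [[-0.94, 0.342, -0.001], [0.342, 0.94, -0.001], [0.0, -0.001, -1.0]]
{'fx': 265.688, 'fy': 265.688, 'cx': 254.731, 'cy': 198.241, 'mount': [[-0.0, -0.954, -0.299, 77.164], [1.0, 0.0, -0.0, 0.294], [0.0, -0.299, 0.954, -167.29], [0.0, 0.0, 0.0, 1.0]]}
```

Cover centre ≈ (499,376), yaw ≈ 0.238. Handle ≈ (448.5,363,138). I'll put the cover down at about (470,165). First I move above the handle and turn the fingers across it.

```bash
J='python3 -m jog'; $J '[[-0.037,-0.004,0,0,0,0,0.05],[-0.037,-0.004,0,0,0,0,0.05],[-0.037,-0.004,0,0,0,0,0.05],[-0.037,-0.004,0,0,0,0,0.05],[-0.037,-0.004,0,0,0,0,0.05]]' 120 >/dev/null; $J '[[-0.037,-0.004,0,0,0,0,0.05],[-0.037,-0.004,0,0,0,0,0.05],[-0.037,-0.003,0,0,0,0,0.05],[0,0,0,0,0,0.14,0.05],[0,0,0,0,0,0.14,0.05]]'>/dev/null; $J '[[0,0,0,0,0,0.14,0.05],[0,0,0,0,0,0.14,0.05],[0,0,0,0,0,0.14,0.05],[0,0,0,0,0,0.14,0.05],[0,0,0,0,0,0.144,0.05]]'
python3 - <<'E'
from h import *
import cv2
p,r=pose();print(p,r.as_matrix().round(3).tolist(),sense()["joints"])
cv2.imwrite("pics/w1.png",cv2.resize(eyes.capture("wrist")[:,:,::-1],(768,576)))
E
```

```text
time_s: 1.65
eef_pos: [446.9, 363.0, 206.3]
ee_rot: [-0.0, 0.62, 0.784, -0.0]
force: [0.6, -0.1, 0.8]
grip_width: 0.585
grip_force: 0.0
[446.9142211  363.02764342 206.30461773] [[-0.23, 0.973, -0.001], [0.973, 0.23, -0.0], [-0.0, -0.001, -1.0]] [ 4.78820509e-01  4.26287182e-01  1.33776805e+00 -2.47201769e-05
  1.37817794e+00  2.46649221e-01]
```

View pics/w1.png

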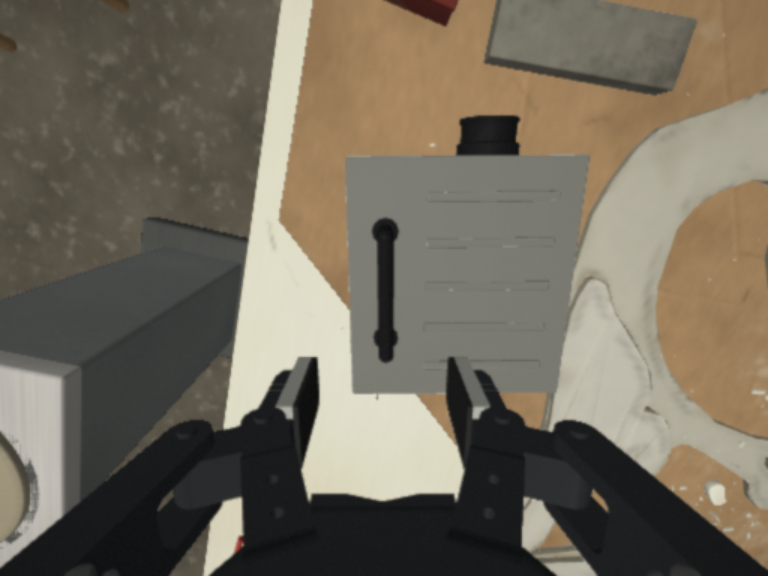

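Wrist view: the handle runs from about (385,232) to (387,352), upright in the picture, so the yaw is right. I'll place it from these pixels.

```bash
cat >> h.py <<'E'
def wray(uv,z,p,r):
    c=eyes.calibration("wrist");M=np.array(c["mount"])
    d=r.apply(M[:3,:3]@[(uv[0]-c["cx"])/c["fx"],(uv[1]-c["cy"])/c["fy"],1]);o=p+r.apply(M[:3,3])
    return o+d*(z-o[2])/d[2]
E
python3 - <<'E'
from h import *
p,r=pose();w=[wray((u/1.5,v/1.5),138,p,r) for u,v in[(385,232),(387,350)]];m=np.mean(w,0);print(w,m,"tool shift",r.inv().apply(m-p))
E
```

```text
[array([438.29605444, 405.7606697 , 138.        ]), array([456.67065995, 331.98585441, 138.        ])] [447.4833572  368.87326205 138.        ] tool shift [ 5.58951789  1.89768234 68.29394563]
```

```bash
J='python3 -m jog'; $J '[[0.003,0.0015,0.03,0,0,0,0.04],[0,0,0.03,0,0,0,0.04],[0,0,0.016,0,0,0,0.04],[0,0,0,0,0,0,0.04],[0,0,0,0,0,0,0.0]]' 120; $J '[[0,0,0,0,0,0,0],[0,0,0,0,0,0,0],[0,0,0,0,0,0,0],[0,0,0,0,0,0,0]]'
```

```text
time_s: 2.2
eef_pos: [448.0, 366.5, 131.2]
ee_rot: [0.0, 0.618, 0.787, 0.0]
force: [0.3, 0.2, 0.7]
grip_width: 0.312
grip_force: 0.0
time_s: 2.6
eef_pos: [447.9, 366.4, 131.0]
ee_rot: [0.0, 0.618, 0.786, 0.0]
force: [0.1, -0.1, 0.2]
grip_width: 0.003
grip_force: 0.0
```

The fingers closed on nothing, so I'll look.

Run:
```python
from h import *
import cv2
cv2.imwrite("pics/w2.png",cv2.resize(eyes.capture("wrist")[:,:,::-1],(768,576)))
cv2.imwrite("pics/s2.png",cv2.resize(eyes.capture("scene")[150:250,140:270,::-1],(780,600),interpolation=cv2.INTER_CUBIC))
```

```text
(no output)
```

View pics/w2.png

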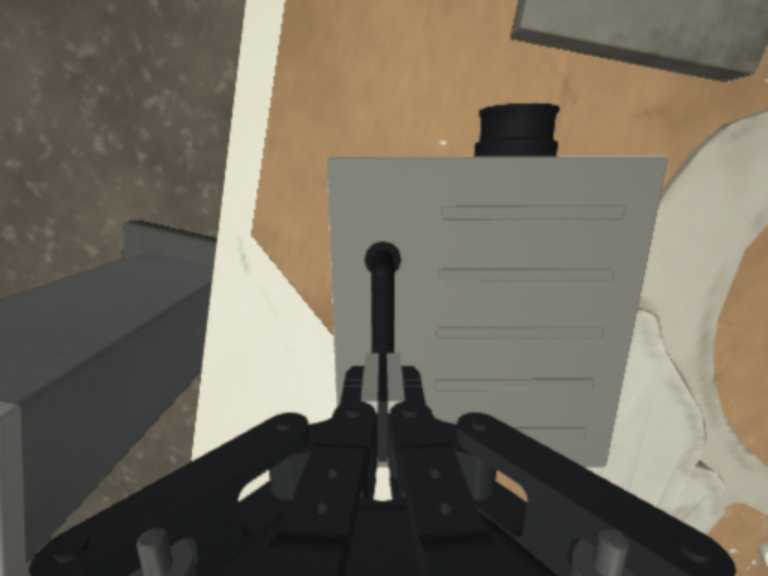

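View pics/s2.png

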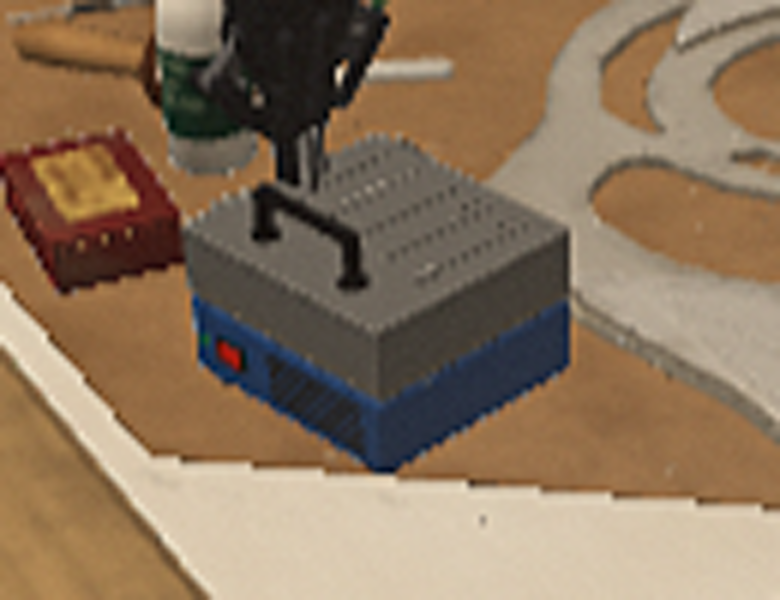

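Wrist: the bar runs from (383,258) straight under the shut fingertips at (383,355). Scene crop: the handle ends are at (265,190) and (352,240), with the fingertips near (310,185). I'll check these against projections.

Run:
```python
from h import *
c=eyes.calibration("scene");T=np.linalg.inv(np.array(c["cam_to_world"]))
def pr(P):
    q=T[:3,:3]@P+T[:3,3];u=np.array([c["fx"]*q[0]/q[2]+c["cx"],c["fy"]*q[1]/q[2]+c["cy"]]);return ((u-[140,150])*6).round()
p,r=pose();print(p,"tip",pr(p+[0,0,-11]),"tcp",pr(p))
cy,sy=np.cos(.24),np.sin(.24)
for cc in[(499,376)]:
    for l in[(-52,38,138),(-52,-38,138),(-52,38,108),(-52,-38,108),(-77.5,-85,60),(-77.5,-85,0),(-77.5,-85,108),(-77.5,85,108)]:
        print(l,pr(np.array([cc[0]+cy*l[0]-sy*l[1],cc[1]+sy*l[0]+cy*l[1],l[2]])))
# triangulate handle far end: wrist (383,258)/1.5, scene crop (265,190)
o,d=[],[]
cw=eyes.calibration("wrist");M=np.array(cw["mount"])
f=lambda uv:[wray((uv[0]/1.5,uv[1]/1.5),z,p,r) for z in(0,138)]
g=lambda uv:[ray("scene",(140+uv[0]/6,150+uv[1]/6),z) for z in(0,138)]
A,B=f((383,256)),g((265,190))
u=A[1]-A[0];v=B[1]-B[0];s=np.linalg.lstsq(np.stack([u,-v],1),B[0]-A[0],rcond=None)[0];print(A[0]+s[0]*u,B[0]+s[1]*v)
print(wray((383/1.5,352/1.5),120,p,r))
```

```text
[447.78772439 366.38478368 130.7434966 ] tip [304. 238.] tcp [303. 222.]
(-52, 38, 138) [261. 189.]
(-52, -38, 138) [351. 236.]
(-52, 38, 108) [265. 234.]
(-52, -38, 108) [354. 282.]
(-77.5, -85, 60) [381. 403.]
(-77.5, -85, 0) [386. 490.]
(-77.5, -85, 108) [377. 331.]
(-77.5, 85, 108) [179. 222.]
[437.42941814 408.57831344 132.33617798] [444.11767123 406.07468362 133.16203756]
[449.31665662 359.83670663 120.        ]
```

The handle fits the model. Both views show the fingertips about 30 mm higher than the stated tool data: scene tip v≈188 against 238 predicted, and the wrist view agrees. I'll reopen, go lower and watch the force.

```bash
J='python3 -m jog'; $J '[[0,0,0,0,0,0,0.045],[0,0,0,0,0,0,0.045],[0,0,0,0,0,0,0.045],[0,0,0,0,0,0,0.045]]' ; $J '[[0,0,0.01,0,0,0,0.045],[0,0,0.01,0,0,0,0.045],[0,0,0.005,0,0,0,0.045]]'; $J '[[0,0,0,0,0,0,0],[0,0,0,0,0,0,0],[0,0,0,0,0,0,0],[0,0,0,0,0,0,0]]' 120
```

```text
time_s: 3.1
eef_pos: [447.8, 366.4, 130.6]
ee_rot: [-0.0, 0.618, 0.786, -0.0]
force: [0.9, -0.6, -0.3]
grip_width: 0.526
grip_force: 0.0
time_s: 3.4
eef_pos: [447.2, 366.0, 103.9]
ee_rot: [-0.0, 0.618, 0.786, -0.001]
force: [-0.3, -0.1, -0.2]
grip_width: 0.527
grip_force: 0.0
time_s: 3.8
eef_pos: [448.0, 366.5, 106.2]
ee_rot: [0.0, 0.618, 0.786, 0.0]
force: [0.3, -0.5, 3.4]
grip_width: 0.056
grip_force: 118.1
```

Gripped at only 4.8 mm width: the tips caught the crown of the bar. I'll go lower.

```bash
J='python3 -m jog'; $J '[[0,0,0,0,0,0,0.045],[0,0,0,0,0,0,0.045],[0,0,0,0,0,0,0.045],[0,0,0,0,0,0,0.045]]' 120 >/dev/null; $J '[[0,0,0.007,0,0,0,0.045],[0,0,0.008,0,0,0,0.045],[0,0,0,0,0,0,0.045]]'; $J '[[0,0,0,0,0,0,0],[0,0,0,0,0,0,0],[0,0,0,0,0,0,0],[0,0,0,0,0,0,0]]' 120;python3 - <<'E'
from h import *
import cv2
a=cv2.resize(eyes.capture("scene")[150:250,150:250,::-1],(400,400),interpolation=cv2.INTER_CUBIC)
b=cv2.resize(eyes.capture("wrist")[130:330,150:350,::-1],(400,400))
cv2.imwrite("pics/s3.png",np.hstack([a,b]))
E
```

```text
time_s: 4.5
eef_pos: [447.1, 365.9, 89.0]
ee_rot: [-0.001, 0.618, 0.786, -0.001]
force: [-0.2, -0.0, 0.9]
grip_width: 0.532
grip_force: 0.0
time_s: 4.9
eef_pos: [447.9, 366.5, 91.0]
ee_rot: [0.0, 0.618, 0.786, 0.0]
force: [-0.9, 0.5, 3.0]
grip_width: 0.074
grip_force: 117.2
```

View pics/s3.png

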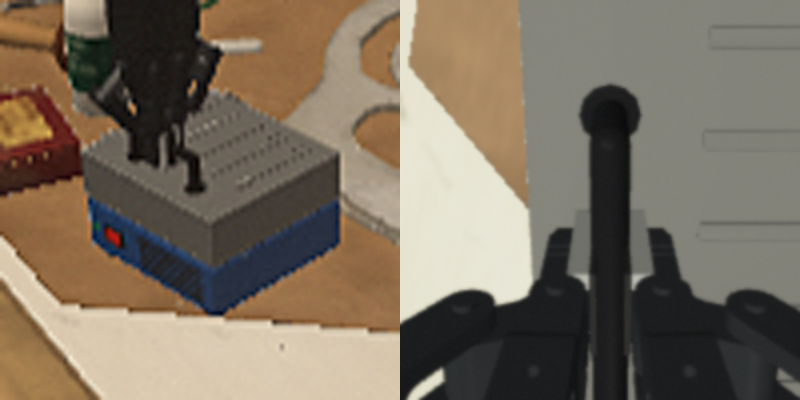

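The bar is now well between the pads; their tips stick out below it, about 38 mm off the stated tool data. Now I tip about the back edge. The TCP is at (-129.5, +31) from the pivot, so each row has the same body-frame shift.

```bash
J='python3 -m jog'; $J '[[0,0.0011,-0.0045,0.035,0,0,0],[0,0.0011,-0.0045,0.035,0,0,0],[0,0.0011,-0.0045,0.035,0,0,0],[0,0.0011,-0.0045,0.035,0,0,0]]' 120; $J '[[0,0,0,0,0,0,0],[0,0,0,0,0,0,0],[0,0,0,0,0,0,0]]';python3 - <<'E'
from h import *
import cv2
a=cv2.resize(eyes.capture("scene")[150:250,150:250,::-1],(600,600),interpolation=cv2.INTER_CUBIC)
cv2.imwrite("pics/s4.png",a)
E
```

```text
time_s: 5.4
eef_pos: [452.7, 367.6, 108.2]
ee_rot: [-0.044, 0.617, 0.784, -0.056]
force: [-1.7, -1.0, -1.6]
grip_width: 0.078
grip_force: 117.3
time_s: 5.7
eef_pos: [452.7, 367.5, 107.9]
ee_rot: [-0.043, 0.617, 0.784, -0.055]
force: [1.2, -0.2, -2.2]
grip_width: 0.077
grip_force: 117.5
```

View pics/s4.png

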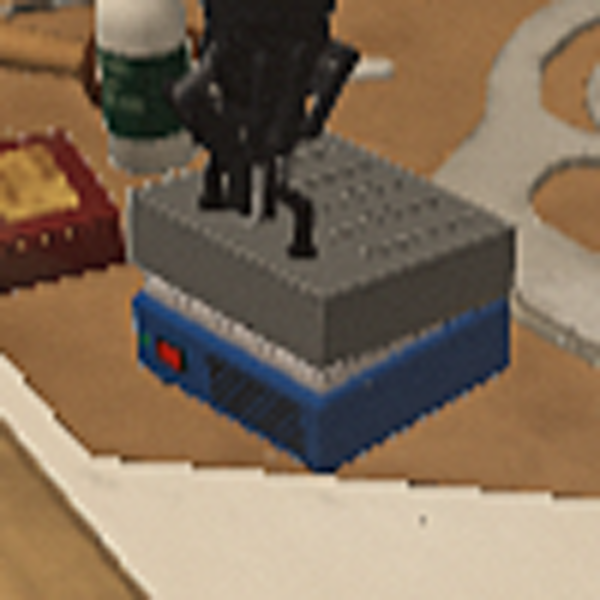

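The front is clearly tipped, with the aluminium rim showing below the front edge (about (320,375)) and the back edge down. Now I lift, level, yaw to the world axes and carry it over.

```bash
J='python3 -m jog'; $J '[[0,-0.0021,-0.012,0,0,0,0],[0,-0.0021,-0.015,0,0,0,0],[0,-0.0015,-0.015,-0.035,0,0,0],[0,-0.001,-0.015,-0.035,0,0,0],[0,-0.0005,-0.015,-0.035,0,0,0]]' 120; $J '[[0,0,-0.01,-0.035,0,0,0],[0,0,0,0,0,0.06,0],[0,0,0,0,0,0.06,0],[0,0,0,0,0,0.06,0],[0,0,0,0,0,0.058,0]]';  python3 - <<'E'
from h import *
import cv2
p,r=pose();print(p,r.as_matrix().round(3).tolist(),sense()["wrist_torque"],sense()["force"])
E
```

```text
time_s: 6.25
eef_pos: [453.9, 367.9, 182.0]
ee_rot: [-0.01, 0.618, 0.786, -0.013]
force: [-0.5, 0.4, -3.0]
grip_width: 0.078
grip_force: 118.6
time_s: 6.75
eef_pos: [454.2, 367.9, 191.0]
ee_rot: [0.0, 0.708, 0.706, -0.0]
force: [0.2, 0.4, -3.0]
grip_width: 0.073
grip_force: 118.7
[454.17495477 367.93107385 190.97779431] [[0.002, 1.0, -0.0], [1.0, -0.002, -0.0], [-0.0, -0.0, -1.0]] [-0.04969594  0.12597272 -0.05609355] [ 0.24026176  0.35834301 -3.02975331]
```

```bash
J='python3 -m jog'; $J '[[-0.02,-0.004,0,0,0,0,0],[-0.03,-0.005,0,0,0,0,0],[-0.03,-0.005,0,0,0,0,0],[-0.03,-0.005,0,0,0,0,0],[-0.03,-0.005,0,0,0,0,0]]' 120 >/dev/null; $J '[[-0.03,-0.005,0,0,0,0,0],[-0.023,-0.004,0,0,0,0,0],[-0.01,-0.003,0.01,0,0,0,0],[0,0,0.03,0,0,0,0],[0,0,0.03,0,0,0,0]]'>/dev/null; $J '[[0,0,0.03,0,0,0,0],[0,0,0.025,0,0,0,0],[0,0,0.015,0,0,0,0],[0,0,0,0,0,0,0]]'
python3 - <<'E'
from h import *
import cv2
cv2.imwrite("pics/s5.png",cv2.resize(eyes.capture("scene")[160:310,130:330,::-1],(800,600),interpolation=cv2.INTER_CUBIC))
E
```

```text
time_s: 8.15
eef_pos: [417.2, 164.9, 49.5]
ee_rot: [-0.001, 0.707, 0.707, -0.001]
force: [-1.1, -1.0, -2.6]
grip_width: 0.076
grip_force: 118.6
```

View pics/s5.png

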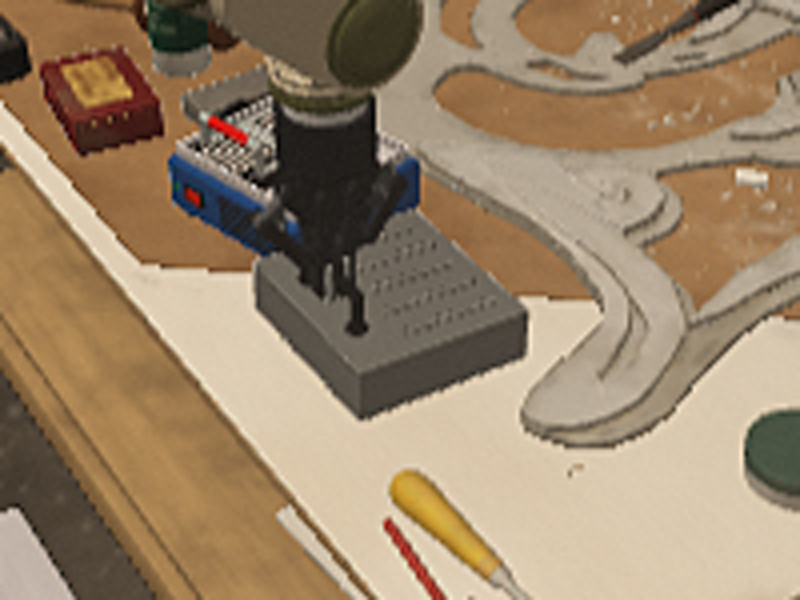

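The cover hangs level over clear white table, with the panel tail well right at (530,420) and the bar's red grip showing at (228,130). I lower it and watch the force.

```bash
J='python3 -m jog'; $J '[[0,0,0.006,0,0,0,0],[0,0,0.006,0,0,0,0],[0,0,0.003,0,0,0,0],[0,0,0,0,0,0,0]]' 120|sed -n '2p;4p'; $J '[[0,0,0.003,0,0,0,0],[0,0,0,0,0,0,0]]'|sed -n '2p;4p';  $J '[[0,0,0.002,0,0,0,0],[0,0,0,0,0,0,0]]'|sed -n '2p;4p'
```

```text
eef_pos: [418.7, 165.0, 35.7]
force: [-1.5, -0.1, -1.2]
eef_pos: [418.7, 164.8, 33.6]
force: [-6.4, -2.9, 12.6]
eef_pos: [418.5, 164.5, 33.1]
force: [-16.4, -7.4, 36.8]
```

```bash
J='python3 -m jog'; $J '[[0,0,-0.002,0,0,0,0],[0,0,0,0,0,0,0.05],[0,0,0,0,0,0,0.05],[0,0,0,0,0,0,0.05],[0,0,0,0,0,0,0.05]]' 60|sed -n '2p;4,5p';  $J '[[0,0,-0.02,0,0,0,0.05],[0,0,-0.03,0,0,0,0.05],[0,0,-0.05,0,0,0,0.05],[0,0,-0.05,0,0,0,0.05],[0,0,-0.02,0,0,0,0.05]]'
python3 - <<'E'
from h import *
import cv2
np.save("top2.npy",eyes.capture("top"));np.save("sc2.npy",eyes.capture("scene"))
E
```

```text
eef_pos: [418.6, 165.0, 32.6]
force: [0.7, -0.2, 1.2]
grip_width: 0.588
time_s: 10.0
eef_pos: [419.9, 165.2, 207.0]
ee_rot: [0.002, 0.707, 0.707, 0.003]
force: [0.4, -0.4, 0.3]
grip_width: 0.586
grip_force: 0.0
```

Released. Now over the bar grip (≈(448,394)), yaw back, and check cover and bar in one composite picture.

```bash
J='python3 -m jog'; $J '[[0.03,0.004,0,0,0,0,0.03],[0.035,0.004,0,0,0,0,0.03],[0.035,0.004,0,0,0,0,0.03],[0.035,0.004,0,0,0,0,0.03],[0.035,0.004,0,0,0,0,0.03]]' >/dev/null;  $J '[[0.035,0.004,0,0,0,0,0.03],[0.024,0.004,0,0,0,0,0.03],[0,0,0.02,0,0,-0.12,0.03],[0,0,0.02,0,0,-0.12,0.03],[0,0,0,0,0,0,0.03]]'
python3 - <<'E'
from h import *
import cv2
p,r=pose();np.savez("pw.npz",p=p,q=r.as_quat())
w=eyes.capture("wrist")[:,:,::-1]
s=np.load("sc2.npy")[150:290,130:280,::-1]
cv2.imwrite("pics/c6.png",np.hstack([cv2.resize(s,(400,373),interpolation=cv2.INTER_CUBIC),cv2.resize(w[60:246,155:355],(400,373),interpolation=cv2.INTER_CUBIC)]))
print(p)
E
```

```text
time_s: 11.1
eef_pos: [445.0, 393.2, 158.4]
ee_rot: [-0.001, 0.617, 0.787, -0.004]
force: [0.0, 0.5, -0.5]
grip_width: 0.352
grip_force: 0.0
[444.96643403 393.19555504 158.44040918]
```

View pics/c6.png

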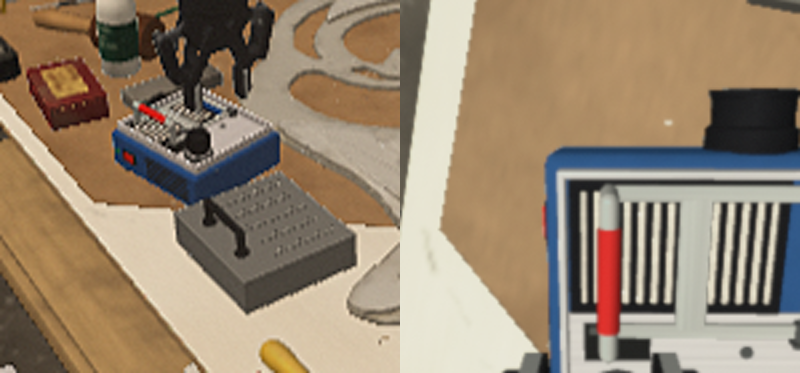

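Composite: on the left the cover lies level on the white top, near corner at (248,312). On the right the red grip runs from (609,230) to (609,333).

Run:
```python
from h import *
f=np.load("pw.npz");p=f["p"];r=R.from_quat(f["q"])
for u,v in[(609,230),(609,333),(609,281)]:
    m=wray((155+(u-400)/2,60+v/2),94,p,r);print(m,"tool",r.inv().apply(m-p))
for u,v in[(248,312),(355,265),(177,240)]:print("cover bottom corner",ray("scene",(130+u/2.667,150+v/2.667),0))
print(r.as_euler("xyz"))
```

```text
[441.89825037 419.21518205  94.        ] tool [26.13844373  3.70990609 64.35852261]
[454.02996992 371.01743261  94.        ] tool [-23.56185192   3.9766558   64.46400915]
[447.71904409 396.08992302  94.        ] tool [ 2.2922637   3.83789249 64.40913501]
cover bottom corner [404.55879287  85.74564925   0.        ]
cover bottom corner [556.63556948  86.90181034   0.        ]
cover bottom corner [399.59179447 248.91416229   0.        ]
[-3.13424243e+00  2.16184180e-03  1.81202974e+00]
```

The cover is flat where intended. I descend on the red grip and close.

```bash
J='python3 -m jog'; $J '[[0.002,0.003,0.03,0,0,0,0.03],[0,0,0.03,0,0,0,0.03],[0,0,0.03,0,0,0,0.03],[0,0,0.01,0,0,0,0.03]]' 60;  $J '[[0,0,0.007,0,0,0,0.03],[0,0,0,0,0,0,0.03],[0,0,0,0,0,0,0],[0,0,0,0,0,0,0],[0,0,0,0,0,0,0]]'
```

```text
time_s: 11.55
eef_pos: [448.2, 395.9, 60.5]
ee_rot: [-0.001, 0.619, 0.786, -0.002]
force: [0.2, -0.5, 0.1]
grip_width: 0.353
grip_force: 0.0
time_s: 12.05
eef_pos: [447.6, 396.5, 56.8]
ee_rot: [-0.001, 0.617, 0.787, -0.001]
force: [-8.6, -2.8, 5.6]
grip_width: 0.105
grip_force: 58.6
```

Gripped (0.105). Now the tug, in small steps.

```bash
J='python3 -m jog'; for i in 1; do $J '[[0,0,-0.002,0,0,0,0],[0,0,0,0,0,0,0]]' 60 |sed -n '2p;4,5p'; $J '[[0,0,-0.002,0,0,0,0],[0,0,0,0,0,0,0]]'|sed -n '2p;4,5p'; $J '[[0,0,-0.002,0,0,0,0],[0,0,0,0,0,0,0]]'|sed -n '2p;4,5p'; $J '[[0,0,-0.002,0,0,0,0],[0,0,0,0,0,0,0]]'|sed -n '2p;4,5p';done
```

```text
eef_pos: [448.0, 396.6, 58.4]
force: [-6.7, -0.9, -0.3]
grip_width: 0.098
eef_pos: [448.5, 396.7, 60.2]
force: [-6.5, -0.2, -1.1]
grip_width: 0.1
eef_pos: [448.9, 396.8, 61.5]
force: [-2.4, 1.0, -4.9]
grip_width: 0.1
eef_pos: [448.9, 396.8, 62.1]
force: [3.1, 5.2, -18.9]
grip_width: 0.097
```

```bash
J='python3 -m jog'; $J '[[0,0,-0.002,0,0,0,0],[0,0,0,0,0,0,0]]' 60 |sed -n '2p;4,5p'; $J '[[0,0,0,0,0,0,0],[0,0,0,0,0,0,0]]' 60 |sed -n '2p;4,5p'
```

```text
eef_pos: [448.9, 396.8, 62.6]
force: [7.8, 8.9, -31.2]
grip_width: 0.103
eef_pos: [448.9, 396.7, 62.6]
force: [8.0, 9.5, -31.4]
grip_width: 0.099
```

Past 5 mm the pull rises to 31 N, so the catch holds the bar. I release it and go to the knob, which is -80 mm along tool x and +5 mm along tool y from the grip.

```bash
J='python3 -m jog'; $J '[[0,0,0.008,0,0,0,0],[0,0,0.002,0,0,0,0],[0,0,0,0,0,0,0.03],[0,0,0,0,0,0,0.03],[0,0,0,0,0,0,0.03]]' 60|sed -n '2p;4,5p';  $J '[[0,0,-0.02,0,0,0,0.03],[0,0,-0.05,0,0,0,0.05],[-0.03,0.003,0,0,0,0,0.05],[-0.03,0.002,0,0,0,0,0.05],[-0.02,0,0,0,0,0,0.05]]'|sed -n '2,5p';python3 - <<'E'
from h import *
import cv2
p,r=pose();np.savez("pw.npz",p=p,q=r.as_quat());c,s=np.cos(.24),np.sin(.24)
k=np.array([447.7+5*c+80*s,396.1+5*s-80*c]);print(k,r.inv().apply([k[0]-p[0],k[1]-p[1],0]))
w=eyes.capture("wrist");np.save("wk.npy",w)
# dark blob near expected knob
cw=eyes.calibration("wrist");M=np.array(cw["mount"])
q=np.linalg.inv(M)@np.r_[r.inv().apply(np.r_[k,99.5]-p),1];print("expected px",cw["fx"]*q[0]/q[2]+cw["cx"],cw["fy"]*q[1]/q[2]+cw["cy"],15*cw["fx"]/q[2])
E
```

```text
eef_pos: [450.0, 396.8, 56.5]
force: [0.0, -0.4, 0.3]
grip_width: 0.354
eef_pos: [474.0, 318.6, 126.4]
ee_rot: [0.001, 0.618, 0.786, 0.001]
force: [1.1, -0.1, -0.9]
grip_width: 0.584
[471.57289999 319.58147514] [ 1.47668371 -2.11671942 -0.00448128]
expected px 252.61436622124478 216.20472722645823 19.166731875287898
```

```bash
J='python3 -m jog'; $J '[[0.001,-0.002,0.03,0,0,0,0.05],[0,0,0.025,0,0,0,0.05],[0,0,0.01,0,0,0,0.05],[0,0,0,0,0,0,0.05]]' 60|sed -n '2,5p';  $J '[[0,0,0.007,0,0,0,0.05],[0,0,0.004,0,0,0,0.05],[0,0,0,0,0,0,0.05]]'|sed -n '2,5p'; $J '[[0,0,0,0,0,0,0],[0,0,0,0,0,0,0],[0,0,0,0,0,0,0]]' 60|sed -n '2,6p'
```

```text
eef_pos: [470.5, 320.6, 60.0]
ee_rot: [-0.0, 0.617, 0.787, -0.001]
force: [-0.2, -0.1, 0.5]
grip_width: 0.59
eef_pos: [470.8, 320.7, 49.8]
ee_rot: [0.0, 0.617, 0.787, 0.0]
force: [0.5, 0.5, -0.3]
grip_width: 0.587
eef_pos: [471.5, 320.9, 50.5]
ee_rot: [0.001, 0.617, 0.787, 0.001]
force: [2.4, 0.0, 3.4]
grip_width: 0.323
grip_force: 59.4
```

The knob is gripped (27 mm reading, with the same -3 mm offset as on the bars). Quarter turn.

```bash
J='python3 -m jog'; $J '[[0,0,0,0,0,0.135,0],[0,0,0,0,0,0.135,0],[0,0,0,0,0,0.135,0],[0,0,0,0,0,0.135,0],[0,0,0,0,0,0.135,0]]' 60|sed -n '2,5p';  $J '[[0,0,0,0,0,0.135,0],[0,0,0,0,0,0.135,0],[0,0,0,0,0,0.135,0],[0,0,0,0,0,0.135,0],[0,0,0,0,0,0.135,0]]'|sed -n '2,5p';  $J '[[0,0,0,0,0,0.135,0],[0,0,0,0,0,0.1,0],[0,0,0,0,0,0,0]]'|sed -n '2,5p'; python3 -c "
from h import *
p,r=pose();print(sense()['joints'],r.as_euler('xyz'),sense()['wrist_torque'])"
```

```text
eef_pos: [472.4, 320.8, 50.6]
ee_rot: [0.001, 0.845, 0.536, 0.002]
force: [6.9, -0.4, 2.0]
grip_width: 0.323
eef_pos: [473.1, 320.2, 50.6]
ee_rot: [0.001, 0.974, 0.226, 0.003]
force: [9.5, -4.4, 1.1]
grip_width: 0.324
eef_pos: [473.2, 319.8, 50.6]
ee_rot: [0.001, 0.994, 0.111, 0.003]
force: [9.7, -5.4, 0.6]
grip_width: 0.318
[ 0.39055593  0.57378912  1.54174567 -0.00297887  1.02132713  1.74022251] [ 3.13987874 -0.00509063  0.22268377] [-0.89314692 -1.55941953 -0.06133269]
```

Turned 1.59 rad. Release, rise, turn back, return to the bar grip.

```bash
J='python3 -m jog'; $J '[[0,0,0,0,0,0,0.04],[0,0,0,0,0,0,0.04],[0,0,0,0,0,0,0.04],[0,0,-0.025,0,0,0,0.04],[0,0,-0.05,0,0,0,0.04]]' 60|sed -n '2,5p';  $J '[[0,0,0,0,0,-0.14,0.03],[0,0,0,0,0,-0.14,0.03],[0,0,0,0,0,-0.14,0.03],[0,0,0,0,0,-0.14,0.03],[0,0,0,0,0,-0.14,0.03]]'>/dev/null; $J '[[0,0,0,0,0,-0.14,0.03],[0,0,0,0,0,-0.14,0.03],[0,0,0,0,0,-0.14,0.03],[0,0,0,0,0,-0.14,0.03],[0,0,0,0,0,-0.14,0.03]]'>/dev/null; $J '[[0,0,0,0,0,-0.14,0.03],[0,0,0,0,0,-0.05,0.03],[0.03,-0.002,0,0,0,0,0.03],[0.03,-0.002,0,0,0,0,0.03],[0.02,-0.001,0,0,0,0,0.03]]'>/dev/null; $J '[[0,0,0,0,0,0,0.03]]'|sed -n '2,5p'; python3 -c "
from h import *
p,r=pose();print(r.as_euler('xyz'),r.inv().apply([447.7-p[0],396.1-p[1],56-p[2]]))"
```

```text
eef_pos: [468.6, 319.9, 122.5]
ee_rot: [0.001, 0.994, 0.113, -0.004]
force: [-0.1, 1.0, -0.5]
grip_width: 0.469
eef_pos: [445.2, 398.9, 124.5]
ee_rot: [-0.0, 0.614, 0.789, -0.0]
force: [0.2, 0.2, -0.1]
grip_width: 0.35
[-3.14104583e+00 -3.62061121e-04  1.81874465e+00] [-3.39117867  1.78558499 68.45046019]
```

```bash
J='python3 -m jog'; $J '[[-0.003,0.002,0.03,0,0,0,0.03],[0,0,0.03,0,0,0,0.03],[0,0,0.008,0,0,0,0.03],[0,0,0,0,0,0,0.03]]' 40 >/dev/null;  $J '[[0,0,0,0,0,0,0],[0,0,0,0,0,0,0],[0,0,0,0,0,0,0]]' 40|sed -n '2,6p'; $J '[[0,0.001,-0.005,0,0,0,0],[0,0.002,-0.005,0,0,0,0],[0,0,0,0,0,0,0]]'|sed -n '2,6p'
```

```text
eef_pos: [448.2, 394.4, 58.0]
ee_rot: [-0.0, 0.615, 0.788, -0.001]
force: [-6.9, -2.3, 3.4]
grip_width: 0.106
grip_force: 39.1
eef_pos: [451.0, 395.0, 67.7]
ee_rot: [-0.001, 0.615, 0.788, -0.001]
force: [-7.6, -2.7, -0.6]
grip_width: 0.11
grip_force: 39.1
```

The bar rose 10 mm with no stop, so it is free. Now I follow the arc to about 1.0 rad.

```bash
J='python3 -m jog'; $J '[[0,0.004,-0.010,0,0,0,0],[0,0.005,-0.009,0,0,0,0],[0,0.006,-0.009,0,0,0,0],[0,0.007,-0.008,0,0,0,0]]' 40 |sed -n '2,6p';  $J '[[0,0.008,-0.007,0,0,0,0],[0,0.008,-0.0065,0,0,0,0],[0,0.009,-0.0055,0,0,0,0],[0,0.010,-0.005,0,0,0,0],[0,0.008,-0.003,0,0,0,0]]'|sed -n '2,6p'; $J '[[0,0,0,0,0,0,0],[0,0,0,0,0,0,0],[0,0,0,0,0,0,0]]'
python3 - <<'E'
from h import *
import cv2
im=eyes.capture("scene");hsv=cv2.cvtColor(im,cv2.COLOR_RGB2HSV)
m=(((hsv[...,0]<6)|(hsv[...,0]>174))&(hsv[...,1]>200)&(hsv[...,2]>120)).astype(np.uint8)
n,l,st,ce=cv2.connectedComponentsWithStats(m)
for i in range(1,n):
    if st[i,4]>4:print(st[i],ce[i])
c=eyes.calibration("scene");T=np.linalg.inv(np.array(c["cam_to_world"]))
p,r=pose();P=p+[0,0,38];q=T[:3,:3]@P+T[:3,3];print("grip px",c["fx"]*q[0]/q[2]+c["cx"],c["fy"]*q[1]/q[2]+c["cy"])
E
```

```text
eef_pos: [471.3, 400.0, 104.2]
ee_rot: [-0.001, 0.615, 0.788, -0.003]
force: [-14.2, -7.1, 7.4]
grip_width: 0.108
grip_force: 39.2
eef_pos: [515.7, 411.0, 133.1]
ee_rot: [0.001, 0.615, 0.788, 0.001]
force: [-6.8, -4.8, 10.8]
grip_width: 0.108
grip_force: 41.2
time_s: 20.9
eef_pos: [515.6, 411.0, 133.0]
ee_rot: [0.001, 0.615, 0.788, 0.001]
force: [-6.0, -5.3, 10.3]
grip_width: 0.11
grip_force: 41.2
[169 135   5   9  16] [171.0625 140.25  ]
[203 167   2   3   6] [203.5 168. ]
[177 207   3   4   8] [177.875 208.75 ]
grip px 201.18616212665484 166.12643183670218
```

The grip is still held (0.11, 41 N). It has moved 69 mm back and 75 mm up, about 1.0 rad, and the red blob at (203,168) matches the predicted (201,166). Handing in.

```bash
python3 -c "
from rig import finish_job
print(finish_job())"
```

```text
the job is handed in; nothing more can be done
None
```

I handed the job in at about 21 s: the cover lies flat on the table, the tug showed the bar was caught, a quarter turn of the knob freed it, and the gripper holds it up at about 1.0 rad (57°); no verdict was returned.

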